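# Lock the blue stirrer to its bench dock

### The job

The blue stirrer still stands a finger's breadth off its dock's lock block. Take the orange flat-blade driver out of its stand, set its blade in the slot of the brass cam disc in front of the blue stirrer, and turn the disc clockwise (seen from above) as far as it goes, so that it draws the stirrer's bolt in and closes the gap. Then put the orange driver back upright in the stand it came from and let go.

Things in the scene. Friction and masses are not known exactly. Their poses are not given: they have to be found in the camera images.
- driver: Screwdriver, about 0.15 kg, upright in its stand. Origin at the blade's tip, z up to the handle. Blade 26 mm wide along x (22 at the tip), 4 thick along y, z 0 to 24 mm; shaft 10 mm; black guard, 54 mm diameter, z 52 to 57; orange handle 34 (x) by 24 (y), z 57 to 117: pinch its 24 mm near z = 90. The green driver does not fit.
- rack: Fixed stand of the orange driver: grey block 80 x 80 x 70 mm high with a round hole 35 mm wide, 64 deep, mouth chamfered 4 mm. Origin on the table under the hole's axis, z up. The driver hangs in it at any yaw, guard on the top face, tip 18 mm above the table. A like stand holds the green driver.
- dock: Fixed dock of the blue stirrer. Origin on the table under the cam disc's axis, z up, x from lock to stirrer. Dark block 72 x 80 x 30 mm high; on it the brass disc, 60 mm diameter, top at z = 48, with a slot 48 long, 11 wide (15 at its bevelled mouth), floor at z = 34. Stirrer: 100 x 86 mm, top at z = 73, front 51 mm from the axis (36 when drawn in). The red one's dock is like it, but locked.
- cam (a joint): Angle of that brass disc (rad), growing clockwise from above: 0 to 0.2 at the start, stop at 1.25. The slot's direction in the dock frame is 0.6 minus this value, anticlockwise from x. Turning takes about 0.25 N m; the disc stays where left. The blade has up to 0.3 rad of play in the slot: turn the driver that much further.
- unit (a joint): How far the blue stirrer is drawn towards its lock block (m): 0 loose (15 mm gap), 0.015 closed. Moved by the disc, 12 mm per rad.

How it is judged:
By the outcome, as a careful person would: the job done as asked, in the order asked, and still so for the second after the job is handed in, with the robot touching nothing.
It also fails if it takes over 54 s, if anything falls off the work surface, if the arm or the gripper's body presses on something with over 40 N, if the wrist force passes 120 N, or if a joint passes its speed limit or range.

### The arm

A 6-joint arm with a two-finger parallel gripper is mounted at the origin on the work surface. World frame = base frame: x ahead of the robot, y to its left, z up, the work surface at z = 0. Lengths are in m, angles in rad, forces in N, time in s.
With the tool pointing down it reaches from about 0.4 to 0.825 m from the base axis. Payload 7 kg.
Tool frame: the origin (TCP) lies at the very end of the fingers, on their centre line; the grasp point (between the pads) lies 19 mm behind it; z points along the fingers, x is the direction in which the jaws open and shut, and the axes are right-handed (so a half turn about z gives the same grasp; the last joint's range is limited). The gripper opens to 88 mm and grips with 3 to 60 N. Pads are 19 mm wide; open, the fingers measure 130 mm over their backs; the gripper's body (78 mm by 193 mm) begins 47 mm behind the grasp point.
Start: joints at [1.469, 0.359, 0.012, 0, -1.224, -0.288], TCP at [0.257, 0.624, 0.227] pointing down, gripper open.
Joint ranges: [-3.07, 3.07], [-1.43, 2.12], [-1.02, 1.25], [-3.03, 1.67], [-3.05, -0], [-3.03, 3.03]. Speed limits (rad/s): [2.39, 2.39, 3.01, 3.14, 3.14, 3.14].

### API

Orientations are given as [roll, pitch, yaw] about the fixed x, y, z axes, in that order (R = Rz(yaw) Ry(pitch) Rx(roll)).
In Python, from station import telemetry, grab_frame, arm, regions_of, pinpoint gives the robot as it stands. The module is installed in compiled form; this text tells all that it offers.
- The arm moves only by the shell command python3 -m inch 'ROWS' [FORCE]. ROWS is text: rows parted by semicolons, each of 7 numbers parted by spaces: the opening, from 0 (shut) to 1 (fully open), then the shift along the world's x, y, z in cm, then the turn, a rotation vector about the world's x, y, z in degrees. A call has 1 to 12 rows; each row is the pose to reach, as a shift and turn from the pose measured when the call began; what a row does not reach only later rows make up. A row lasts 1/8 s, in which the tool goes at most 62.5 mm and 10.7 degrees, less where a joint would pass 70% of its speed; a pose out of reach is approached as far as the arm can. A call with a gripper value outside its range is refused whole. The fingers move at their own pace and stop on an object; FORCE is the grip in N (left out, the last holds). Time passes only in rows, so rows that repeat a pose let the fingers close. It gives the time, the measured TCP pose, the force and the opening at its end, in the units of the state.
- telemetry.get_state(): the state, without advancing time (a new reading comes with each control period).
- grab_frame(name): name is "scene" or "top" or "wrist"; returns a dict with "pixels" (384x512x3 uint8, red, green, blue), "fx", "fy", "cx", "cy" (pixels), "dist_coeffs" ([k1, k2, p1, p2, k3] as OpenCV has them; the pictures are not rectified), "R" (3x3) and "t" (3): a world point X has camera coordinates R X + t. Camera axes: x right, y down, z forward; pixel columns grow to the right and rows downward; lengths in m; the calibration is good to about 2 mm. A picture is of the moment at which its call begins. There is no depth.
- arm.job_done(): hands the job in, once; it reports no verdict.
Trained networks look in the newest picture that a camera, given by its name, has taken for a name from the list of things; names that differ only in an ending like _2 or _b are one class to them, and where a whole thing is asked for, a point or a joint stands for the part that bears it (a point fixed in the world has none). Each returns a list of dicts, best first, with "p" (0 to 1); they miss things now and then, are a little off and sometimes report something else, mostly with a low value. They report only what shows in the picture. A call takes as long as a camera call.
- regions_of(camera, name): "pixels" (384x512 bool, what is visible of it) and "bbox" ([left, top, right, bottom] in pixels, round what is visible of it).
- pinpoint(camera, name): "location" ([column, row] in pixels: a listed point, or the origin of a listed thing).
The state is a dict: "t": time; "q": joint angles; "qd": joint speeds; "joint_efforts": joint torques, N m; "eef_pos": TCP position; "ee_rot": TCP orientation; "force": force on the tool from outside, world axes, zero at the start; "moment": the same for the moment, N m; "width": finger opening in m.
Only numpy, scipy, OpenCV 4.12 (cv2) and the standard library are available. Lean on these libraries where they do the work, as an engineer would, in place of code of your own. Each camera call takes 0.05 s, during which the arm holds its last target. There are 200 camera calls.

## Working session

There is one attempt and no reset: what is moved stays moved. The work goes in short steps, Python scripts to look and compute and a shell command to move; the robot and the scene stay as the last step left them, time stands still between calls to the robot, and variables do not carry over. Pictures are saved under pics/ and viewed, about 8 in all and at most 12, crops included, and the job is handed in when it is done.

```bash
mkdir -p pics; cat > h.py <<'E'
import numpy as np, cv2
from station import telemetry, grab_frame, arm, regions_of, pinpoint
def K(f): return np.array([[f['fx'],0,f['cx']],[0,f['fy'],f['cy']],[0,0,1.]])
def ray(f,uv):
    p=cv2.undistortPoints(np.array([[uv]],float),K(f),np.array(f['dist_coeffs'],float))[0,0]
    R=np.array(f['R']);return -R.T@np.array(f['t']), R.T@np.array([p[0],p[1],1.])
def onz(f,uv,z):
    c,d=ray(f,uv);return c+d*(z-c[2])/d[2]
def proj(f,X):
    r,_=cv2.Rodrigues(np.array(f['R'],float))
    return cv2.projectPoints(np.array(X,float).reshape(-1,3),r,np.array(f['t'],float),K(f),np.array(f['dist_coeffs'],float))[0][:,0]
def save(f,n,crop=None,s=1):
    p=f['pixels'][:,:,::-1]
    if crop: p=p[crop[1]:crop[3],crop[0]:crop[2]]
    cv2.imwrite('pics/'+n,cv2.resize(p,None,fx=s,fy=s,interpolation=cv2.INTER_CUBIC))
E
python3 - <<'E'
from h import *
ims=[]
for c in ['scene','top']:
    f=grab_frame(c);save(f,c+'0.png',s=1.5)
    print(c,-np.array(f['R']).T@f['t'])
    for n in ['driver','rack','dock','cam','unit']:
        for r in pinpoint(c,n)[:3]: print(n,round(r['p'],2),np.round(r['location'],1),'z0',np.round(onz(f,r['location'],0),3))
        for r in regions_of(c,n)[:3]: print('  reg',round(r['p'],2),r['bbox'])
print(telemetry.get_state())
E
```

```text
scene [1.1263218  0.56320033 0.62025396]
  reg 0.94 [173.6, 120.0, 196.1, 151.0]
rack 0.88 [180.5 165.5] z0 [ 0.506 -0.362  0.   ]
  reg 0.7 [164.5, 139.8, 205.3, 178.2]
dock 0.94 [373.1 280.9] z0 [0.512 0.276 0.   ]
  reg 0.61 [293.3, 254.7, 404.2, 348.5]Traceback (most recent call last):
  File "<stdin>", line 7, in <module>
ValueError: it knows: dock, driver, rack
```

View pics/scene0.png

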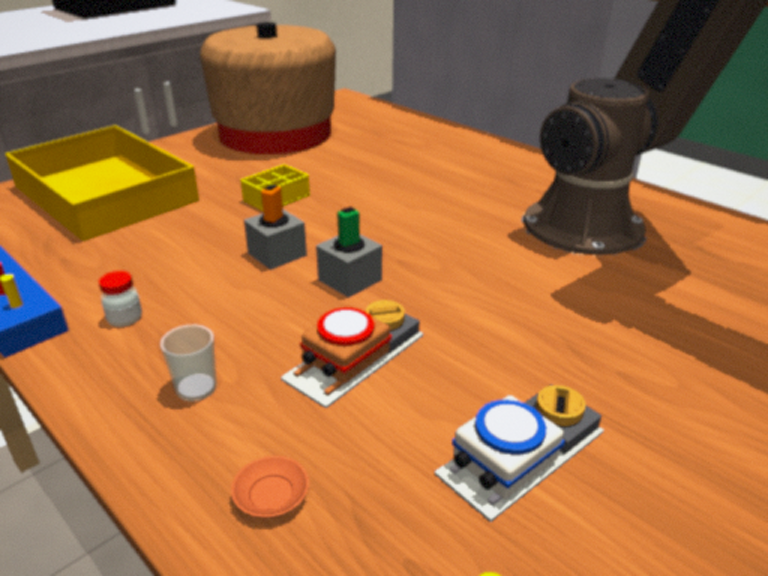

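Picture 1: the orange driver stands at about (181,137) raw px, the green one right of it. The blue stirrer with its brass disc is at about (374,268), and the red one is between them.

```bash
python3 - <<'E'
from h import *
c='top'
f=grab_frame(c);save(f,c+'0.png',s=1.5)
print(c,-np.array(f['R']).T@f['t'])
for n in ['driver','rack','dock']:
    for r in pinpoint(c,n)[:3]: print(n,round(r['p'],2),np.round(r['location'],1),'z0',np.round(onz(f,r['location'],0),3))
    for r in regions_of(c,n)[:3]: print('  reg',round(r['p'],2),r['bbox'])
s=telemetry.get_state();print({k:np.round(s[k],3) for k in s})
E
```

```text
top [ 0.32086074 -0.04793796  1.02954431]
driver 0.79 [371.8 198.7] z0 [ 0.517 -0.34   0.   ]
  reg 0.62 [364.6, 182.8, 394.3, 203.5]
rack 0.95 [372.2 202.5] z0 [ 0.508 -0.34   0.   ]
  reg 0.69 [349.9, 173.5, 397.7, 218.9]
  reg 0.53 [364.8, 183.5, 393.6, 205.4]
dock 0.9 [103.9 196.4] z0 [0.525 0.276 0.   ]
  reg 0.59 [78.8, 119.9, 134.2, 215.2]
{'t': np.float64(0.7), 'q': array([ 1.469,  0.359,  0.012,  0.   , -1.224, -0.288]), 'qd': array([-0.   , -0.001,  0.   ,  0.   ,  0.002,  0.   ]), 'joint_efforts': array([ 2.0000e-03, -5.8216e+01,  2.9326e+01,  7.0020e+00,  1.3000e-02,
       -0.0000e+00]), 'eef_pos': array([0.257, 0.624, 0.227]), 'ee_rot': array([ 3.142,  0.   , -1.961]), 'force': array([ 0.052, -0.023,  0.432]), 'moment': array([-0.033, -0.049, -0.022]), 'width': np.float64(0.088)}
```

View pics/top0.png

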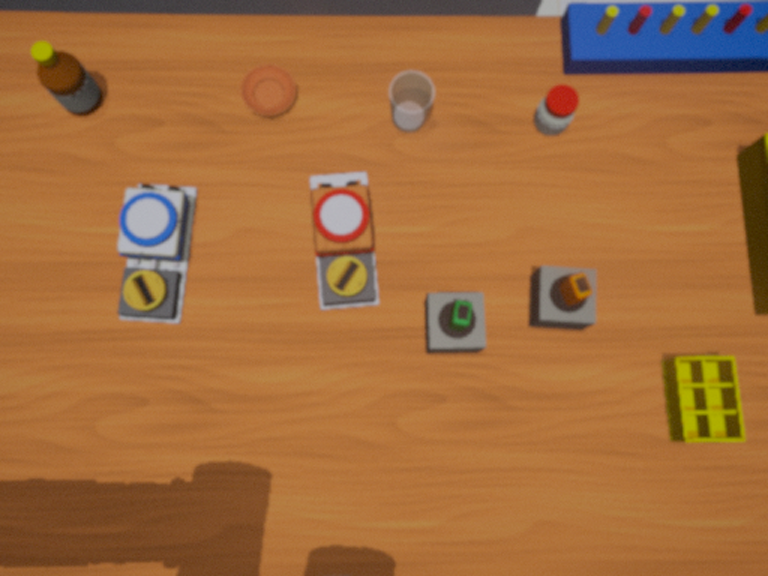

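Picture 2: the blue dock's disc is at (97,194) raw px, slot running upper-left to lower-right. The orange driver's guard is at (380,195), handle leaning away to (385,191), and the green one is at (305,212).

```bash
python3 - <<'E'
from h import *
f=grab_frame('top');im=f['pixels'].astype(int)
hsv=cv2.cvtColor(f['pixels'],cv2.COLOR_RGB2HSV)
print('guard',onz(f,(380,195),.0745))
# disc
x0,y0,x1,y1=75,170,125,218
m=np.zeros(hsv.shape[:2],bool); sub=hsv[y0:y1,x0:x1]
m[y0:y1,x0:x1]=(sub[...,0]>18)&(sub[...,0]<32)&(sub[...,1]>140)&(sub[...,2]>90)
c=max(cv2.findContours(m.astype(np.uint8),0,1)[0],key=cv2.contourArea)
h=cv2.convexHull(c); (e,ax,an)=cv2.fitEllipse(h); print('disc',e,ax,onz(f,e,.048))
inn=np.zeros(m.shape,np.uint8);cv2.drawContours(inn,[h],-1,1,-1);inn=cv2.erode(inn,np.ones((3,3)))>0
v=np.argwhere(inn&~m)[:,::-1]; W=np.array([onz(f,p,.046)[:2] for p in v]);cc=W.mean(0);u,s,vt=np.linalg.svd(W-cc)
print('slot',len(v),cc,np.degrees(np.arctan2(vt[0,1],vt[0,0])),s)
# dock orientation: board white region
def orient(n):
    r=regions_of('top',n)[0];return r['pixels']
d=orient('dock');c=max(cv2.findContours(d.astype(np.uint8),0,1)[0],key=cv2.contourArea);bx=cv2.boxPoints(cv2.minAreaRect(c))
print('dock box',[np.round(onz(f,p,.03)[:2],3) for p in bx])
# handle
x0,y0,x1,y1=370,175,400,210
sub=hsv[y0:y1,x0:x1]
g=(sub[...,0]<20)&(sub[...,1]>200)&(sub[...,2]>120)
for z in range(y0,y1,1): print(''.join('#' if k else '.' for k in g[z-y0]), end='\n')
E
```

```text
guard [ 0.51040768 -0.3369216   0.0745    ]
disc (96.34476470947266, 193.21347045898438) (26.07756996154785, 27.871994018554688) [0.52300932 0.27743012 0.048     ]
slot 92 [0.5243359 0.2793844] -151.0702637571623 [0.11447833 0.02955111]
dock box [array([0.486, 0.33 ]), array([0.696, 0.325]), array([0.686, 0.215]), array([0.475, 0.224])]
..............................
..............................
..............................
..............................
..............................
..............................
..............................
..............................
..............................
.............###..............
..........######..............
.........#####................
.........#####................
..........####................
..........#####...............
..........#####...............
...........####...............
...........#####..............
............####......#.......
............######..#.##......
.............##.......#.......
.............####...##........
..............#######.........
..............######..........
...............####...........
..............................
..............................
..............................
..............................
..............................
..............................
..............................
..............................
..............................
..............................
```

```bash
python3 -m inch '1 3 -6 1 0 0 0; 1 7 -12 4 0 0 0; 1 11 -18 7 0 0 0;1 15 -24 9 0 0 0;1 19 -30 11 0 0 0;1 21 -34.5 12 0 0 0; 1 21 -34.5 12 0 0 0'; python3 - <<'E'
from h import *
f=grab_frame('wrist');save(f,'w0.png',s=1.5)
print(-np.array(f['R']).T@f['t'],np.array(f['R']).round(2))
for r in pinpoint('wrist','dock')[:3]: print(r['p'],r['location'],onz(f,r['location'],0))
print(telemetry.get_state()['q'])
E
```

```text
t: 1.68
eef_pos: [0.4674, 0.2773, 0.3478]
ee_rot: [-3.141, 0.001, -1.961]
force: [0.6, 0.0, -0.9]
width: 0.0873
[0.53240116 0.25146731 0.50555555] [[-0.38 -0.92 -0.  ]
 [-0.89  0.37  0.26]
 [-0.24  0.1  -0.97]]
0.57 [245.0, 121.0] [0.52574602 0.27551738 0.        ]
[ 8.94043458e-01  8.24649087e-02 -7.30510560e-02  1.02167097e-03
 -1.41238078e+00  2.83163931e-01]
```

View pics/w0.png

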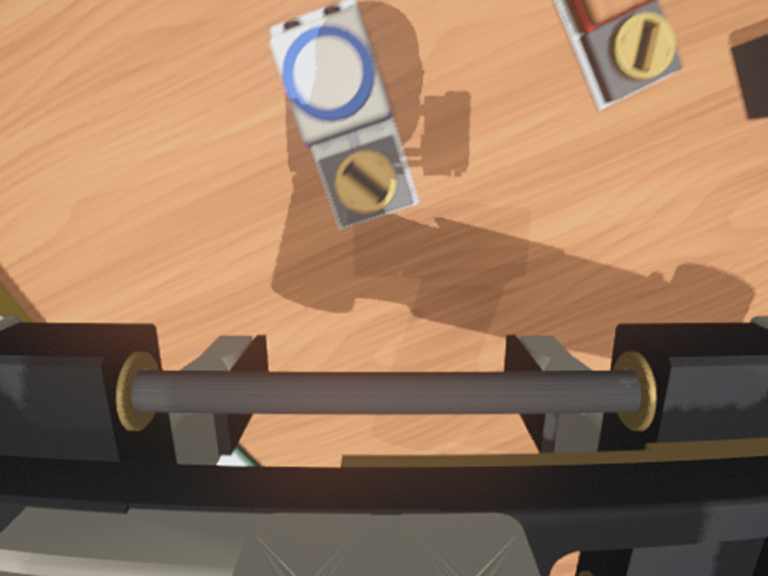

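Picture 3 (wrist): the blue dock's disc is at (365,181) in the enlarged picture, slot from upper left to lower right. Next I move to the driver, turning the jaws about +47°.

```bash
python3 - <<'E'
from h import *
import pickle
f=grab_frame('wrist');pickle.dump(f,open('dock.pkl','wb'))
E
python3 -m inch '1 0 -6 0 0 0 4;1 0 -12 0 0 0 9;1 0 -18 0 0 0 14;1 0 -24 0 0 0 19;1 0 -30 0 0 0 24;1 -.5 -36 -1 0 0 29;1 -.5 -42 -3 0 0 34;1 -1 -48 -5 0 0 39;1 -1 -54 -7 0 0 43;1 -1.2 -60 -8 0 0 47; 1 -1.2 -63.9 -8 0 0 47;1 -1.2 -63.9 -8 0 0 47'
python3 - <<'E'
from h import *
import pickle
f=grab_frame('wrist');save(f,'w1.png',s=1.5);pickle.dump(f,open('drv.pkl','wb'))
for n in ['driver','rack']:
  for r in pinpoint('wrist',n)[:3]: print(n,r['p'],r['location'],onz(f,r['location'],.018 if n=='driver' else 0))
print(telemetry.get_state()['eef_pos'])
d=pickle.load(open('dock.pkl','rb'));hsv=cv2.cvtColor(d['pixels'],cv2.COLOR_RGB2HSV)
save(d,'w0c.png',(170,0,300,170),3.5)
x0,y0,x1,y1=215,92,275,150
m=np.zeros(hsv.shape[:2],np.uint8); s=hsv[y0:y1,x0:x1]
m[y0:y1,x0:x1]=(s[...,0]>15)&(s[...,0]<32)&(s[...,1]>90)&(s[...,2]>90)
c=max(cv2.findContours(m,0,1)[0],key=cv2.contourArea);h=cv2.convexHull(c);e,ax,an=cv2.fitEllipse(h);print('disc',e,ax,onz(d,e,.044))
inn=np.zeros_like(m);cv2.drawContours(inn,[h],-1,1,-1);inn=cv2.erode(inn,np.ones((5,5)))
v=np.argwhere((inn>0)&(m==0))[:,::-1].astype(float);W=np.array([onz(d,p,.045)[:2] for p in v]);cc=W.mean(0);u,sv,vt=np.linalg.svd(W-cc)
print('slot',len(v),cc,np.degrees(np.arctan(vt[0,1]/vt[0,0])),sv)
E
```

```text
t: 3.32
eef_pos: [0.4555, -0.3629, 0.2661]
ee_rot: [3.141, 0.004, -1.146]
force: [0.1, 0.7, 0.3]
width: 0.0878
driver 0.59 [256.9, 121.1] [ 0.50749085 -0.33859232  0.018     ]
rack 0.61 [257.5, 116.8] [ 0.5124335  -0.33718453  0.        ]
[ 0.4558331  -0.3604155   0.26736388]
disc (242.03440856933594, 123.4389419555664) (40.028804779052734, 40.92398452758789) [0.52627642 0.2778818  0.044     ]
slot 229 [0.52645108 0.2777315 ] 28.057960203747648 [0.20909879 0.04729903]
```

View pics/w1.png

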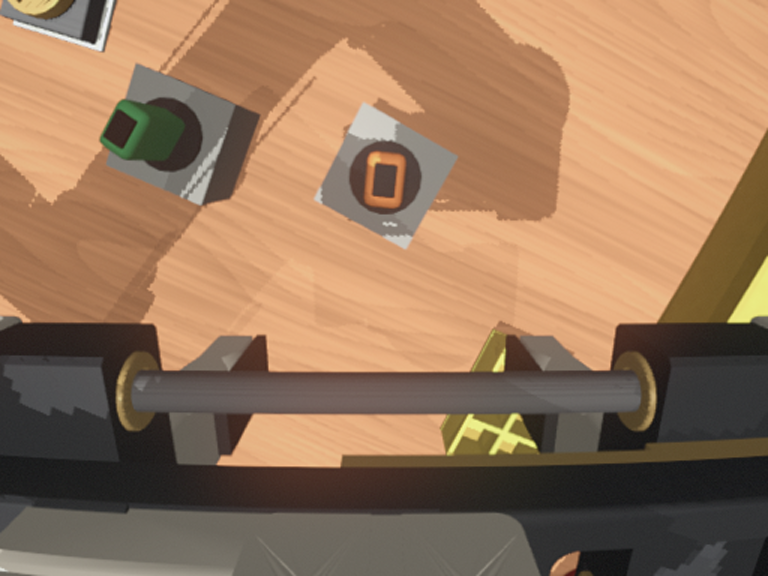

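View pics/w0c.png

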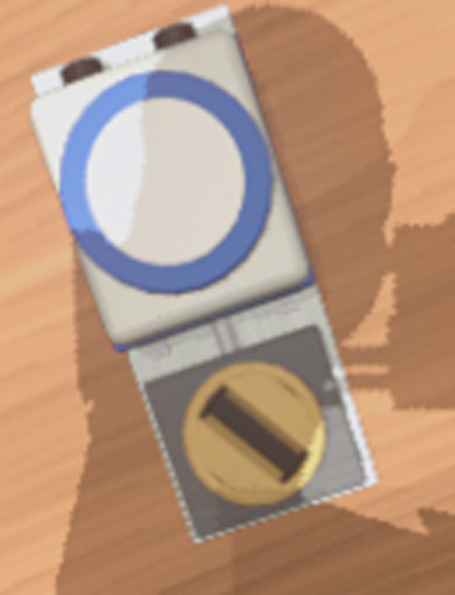

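Picture 4: the orange driver's handle is at (384,180), long axis nearly vertical in the picture, so the jaws already match its yaw. Picture 5: disc and slot are sharp, disc centre at (254,433) in the crop, which agrees with the fitted ellipse.

```bash
python3 - <<'E'
from h import *
import pickle
f=pickle.load(open('drv.pkl','rb'));hsv=cv2.cvtColor(f['pixels'],cv2.COLOR_RGB2HSV)
x0,y0,x1,y1=236,96,278,144
m=np.zeros(hsv.shape[:2],np.uint8); s=hsv[y0:y1,x0:x1]
m[y0:y1,x0:x1]=(s[...,0]<20)&(s[...,1]>150)&(s[...,2]>100)
c=max(cv2.findContours(m,0,1)[0],key=cv2.contourArea);r=cv2.minAreaRect(c);print(r);b=cv2.boxPoints(r)
W=np.array([onz(f,p,.135)[:2] for p in b]);print('handle top',W.mean(0))
for i in range(4): d=W[(i+1)%4]-W[i];print(np.linalg.norm(d).round(4),np.degrees(np.arctan2(d[1],d[0])).round(1))
# guard dark circle
g=np.zeros_like(m);x0,y0,x1,y1=225,90,290,150
s=hsv[y0:y1,x0:x1];g[y0:y1,x0:x1]=(s[...,2]<85);g|=m
c=max(cv2.findContours(g,0,1)[0],key=cv2.contourArea);e=cv2.fitEllipse(cv2.convexHull(c));print('guard',e,onz(f,e[0],.0745))
d=pickle.load(open('dock.pkl','rb'))
P=lambda u,v:onz(d,(170+u/3.5,v/3.5),.003)[:2]
for a,b_ in [((130,350),(196,542)),((318,290),(377,483))]:
    v=P(*a)-P(*b_);print('dock x dir',np.degrees(np.arctan2(v[1],v[0])))
print(telemetry.get_state()['eef_pos'],np.degrees(telemetry.get_state()['ee_rot']))
E
```

```text
((256.017822265625, 119.58082580566406), (24.96731948852539, 36.325618743896484), 6.009006023406982)
handle top [ 0.51187747 -0.33609119]
0.0327 17.6
0.0226 -71.5
0.0327 -161.3
0.0232 108.3
guard ((259.28759765625, 119.2597427368164), (39.83808517456055, 42.09152603149414), 27.279943466186523) [ 0.51216445 -0.33956744  0.0745    ]
dock x dir -4.815958847357771
dock x dir -4.747943286061929
[ 0.4558331  -0.3604155   0.26736388] [-1.79965865e+02  1.43767983e-01 -6.54914828e+01]
```

```bash
python3 -m inch '1 5 2 -4 0 0 -6.5;1 5.6 2.35 -8 0 0 -6.5;1 5.6 2.35 -13 0 0 -6.5;1 5.6 2.35 -17 0 0 -6.5;1 5.6 2.35 -17.8 0 0 -6.5;1 5.6 2.35 -17.8 0 0 -6.5;0 5.6 2.35 -17.8 0 0 -6.5;0 5.6 2.35 -17.8 0 0 -6.5;0 5.6 2.35 -17.8 0 0 -6.5;0 5.6 2.35 -17.8 0 0 -6.5;0 5.6 2.35 -17.8 0 0 -6.5;0 5.6 2.35 -17.8 0 0 -6.5' 45
python3 - <<'E'
from h import *
f=grab_frame('wrist');save(f,'w2.png',s=1.2)
s=telemetry.get_state();print({k:np.round(s[k],4) for k in ['eef_pos','ee_rot','force','moment','width']})
E
```

```text
t: 4.97
eef_pos: [0.5117, -0.337, 0.0893]
ee_rot: [-3.141, 0.003, -1.257]
force: [0.4, -0.5, -0.1]
width: 0.0333
{'eef_pos': array([ 0.5118, -0.3369,  0.0893]), 'ee_rot': array([-3.1411e+00,  2.6000e-03, -1.2566e+00]), 'force': array([-0.3827,  0.1141,  0.4527]), 'moment': array([-0.0207,  0.0068, -0.0057]), 'width': np.float64(0.0293)}
```

View pics/w2.png

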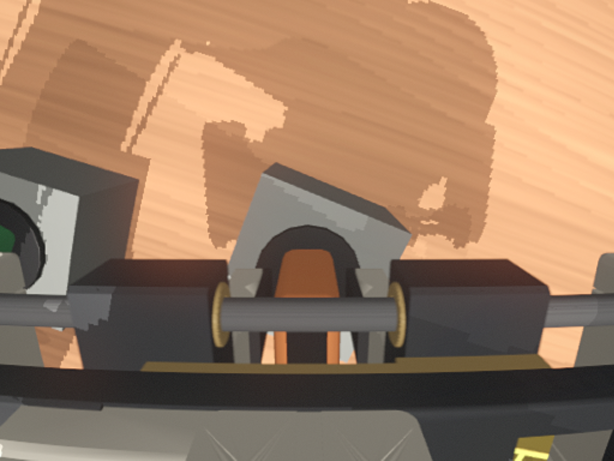

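Picture 6: the handle sits centred between the pads at (307,320), and the fingers are still closing. I let them finish, then lift.

```bash
python3 -m inch '0 0 0 0 0 0 0;0 0 0 0 0 0 0;0 0 0 0 0 0 0;0 0 0 0 0 0 0;0 0 0 2 0 0 0;0 0 0 6 0 0 0;0 0 0 10 0 0 0;0 0 0 14 0 0 0;0 0 0 17 0 0 0;0 0 0 17 0 0 0' 45
python3 - <<'E'
from h import *
s=telemetry.get_state();print({k:np.round(s[k],4) for k in ['eef_pos','ee_rot','force','moment','width','q']})
f=grab_frame('scene')
for r in pinpoint('scene','driver')[:2]:print(r['p'],r['location'],proj(f,s['eef_pos']+np.array([0,0,.019-.09])))
E
```

```text
t: 6.28
eef_pos: [0.5127, -0.3373, 0.2618]
ee_rot: [-3.138, -0.0, -1.256]
force: [-0.1, 0.5, -3.4]
width: 0.0237
{'eef_pos': array([ 0.5127, -0.3373,  0.2618]), 'ee_rot': array([-3.1376e+00, -1.0000e-04, -1.2564e+00]), 'force': array([-0.1491,  0.4838, -3.3836]), 'moment': array([-0.1152, -0.0212,  0.0356]), 'width': np.float64(0.0237), 'q': array([-0.2655,  0.237 , -0.0773, -0.0022, -1.2531,  2.1513])}
0.56 [175.8, 104.0] [[177.68856157 104.88394444]]
```

```bash
python3 -m inch '0 0 4 0 0 0 0;0 0 9.5 0 0 0 2;0 .2 15.5 0 0 0 4;0 .4 21.5 0 0 0 6;0 .6 27.5 0 0 0 8;0 .8 33.5 0 0 0 10;0 1 39.5 0 0 0 10.5;0 1.2 45.5 0 0 0 10.5;0 1.3 51.5 -2 0 0 10.5;0 1.3 56.5 -5 0 0 10.5;0 1.3 60 -8 0 0 10.5;0 1.3 61.5 -11 0 0 10.5'
python3 -m inch '0 0 0 0 0 0 0'
python3 - <<'E'
from h import *
s=telemetry.get_state();print({k:np.round(s[k],4) for k in ['eef_pos','ee_rot','force','moment','width','q']})
f=grab_frame('wrist');save(f,'w3.png',s=1.5)
f=grab_frame('scene');save(f,'s3.png',(310,180,430,300),5)
tip=s['eef_pos']-np.array([0,0,.0713])
print(proj(f,[tip,[.5255,.2775,.048],tip+[0,0,.0545]]))
E
```

```text
t: 7.88
eef_pos: [0.5232, 0.2798, 0.1454]
ee_rot: [3.139, 0.003, -1.072]
force: [0.2, 0.1, -1.7]
width: 0.0241
t: 8.0
eef_pos: [0.5209, 0.2791, 0.1412]
ee_rot: [3.131, 0.002, -1.071]
force: [-0.7, 0.2, -1.5]
width: 0.0241
{'eef_pos': array([0.5209, 0.2791, 0.1412]), 'ee_rot': array([ 3.1313e+00,  1.5000e-03, -1.0710e+00]), 'force': array([-0.7046,  0.1702, -1.4742]), 'moment': array([-0.1378, -0.0255,  0.0062]), 'width': np.float64(0.0241), 'q': array([ 0.8192,  0.2967, -0.2831, -0.0056, -1.0003,  1.2544])}
[[377.64321684 256.91287724]
 [373.7521952  266.43970763]
 [382.40386536 233.90721723]]
```

View pics/w3.png

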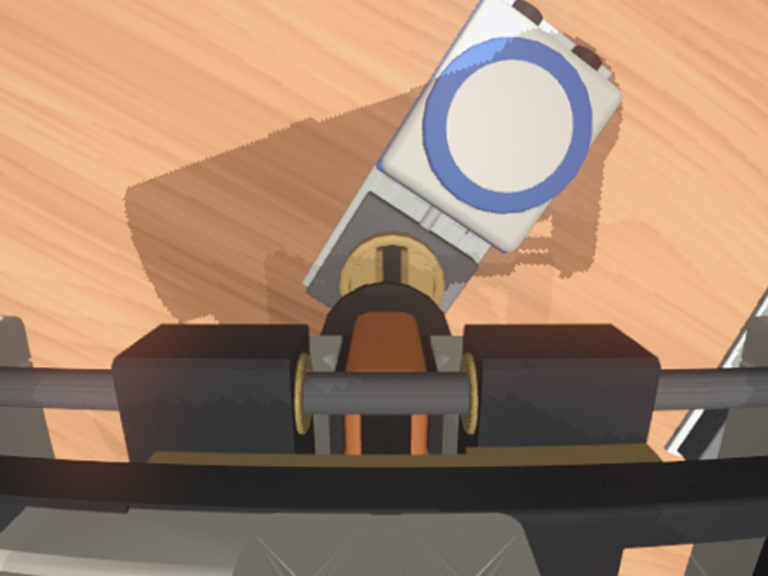

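View pics/s3.png

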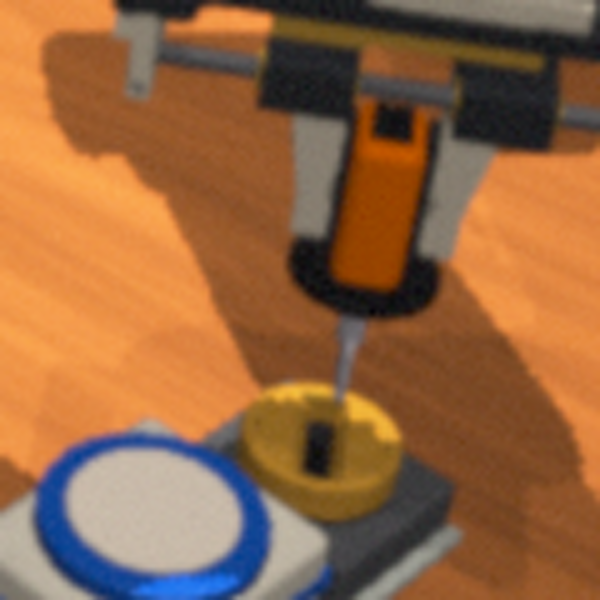

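Picture 7 (wrist): the disc edges are at x 340 to 444 and its top at y 232; the slot at x≈392 runs parallel to the handle. Picture 8: the driver is upright, its blade edge-on just above the disc, and the tip at (338,400) is a little behind the slot (318,447).

```bash
python3 - <<'E'
from h import *
from scipy.optimize import least_squares
s=telemetry.get_state();f=grab_frame('wrist')
a=np.linspace(0,2*np.pi,200)
def ext(c):
    p=proj(f,np.c_[c[0]+.03*np.cos(a),c[1]+.03*np.sin(a),np.full(200,.048)])
    return np.array([p[:,0].min(),p[:,0].max(),p[:,1].min()])
ob=np.array([340,444,232])/1.5
r=least_squares(lambda c:ext(c)-ob,[.5255,.2775],diff_step=1e-3);print('disc',r.x,r.fun)
hsv=cv2.cvtColor(f['pixels'],cv2.COLOR_RGB2HSV)
# slot direction from edges in picture: center line (392,250)->(392,280)
P=[onz(f,(u/1.5,v/1.5),.048)[:2] for u,v in((392,248),(393,280))];d=P[0]-P[1];print('slot ang',np.degrees(np.arctan2(d[1],d[0])),P)
print(s['eef_pos'],np.degrees(s['ee_rot']))
# handle/guard centre of driver in image: guard ellipse left 321 right 450 -> x centre
print('guard pred',proj(f,s['eef_pos']+np.c_[.027*np.cos(a),.027*np.sin(a),np.full(200,-.0713+.057)])[:,0].min()*1.5,proj(f,s['eef_pos']+np.c_[.027*np.cos(a),.027*np.sin(a),np.full(200,-.0713+.057)])[:,0].max()*1.5,proj(f,s['eef_pos']+np.c_[.027*np.cos(a),.027*np.sin(a),np.full(200,-.0713+.057)])[:,1].min()*1.5)
E
```

```text
disc [0.52851845 0.27811273] [-0.56836554  0.56871628  0.03300213]
slot ang 30.558689399546186 [array([0.54700128, 0.28827526]), array([0.53120276, 0.27894741])]
[0.52258371 0.2791656  0.1443164 ] [ 1.79682057e+02  1.23628648e-01 -6.13937029e+01]
guard pred 317.5369069393797 452.64548593430925 282.89691641065895
```

```bash
python3 -m inch '0 .4 -.15 0 0 0 0;0 .4 -.15 0 0 0 0;0 .4 -.15 -.8 0 0 0;0 .4 -.15 -1.6 0 0 0;0 .4 -.15 -1.8 0 0 0;0 .4 -.15 -1.8 0 0 0'
python3 - <<'E'
from h import *
s=telemetry.get_state();print({k:np.round(s[k],4) for k in ['eef_pos','ee_rot','force','moment','width']})
E
```

```text
t: 8.9
eef_pos: [0.5271, 0.2777, 0.1271]
ee_rot: [3.138, 0.002, -1.072]
force: [0.2, -0.1, -1.6]
width: 0.0239
{'eef_pos': array([0.5271, 0.2777, 0.1271]), 'ee_rot': array([ 3.1375e+00,  2.4000e-03, -1.0718e+00]), 'force': array([ 0.1943, -0.1419, -1.5669]), 'moment': array([-0.0625, -0.0567, -0.0116]), 'width': np.float64(0.0239)}
```

```bash
python3 -m inch '0 0 0 -.5 0 0 0;0 0 0 -1 0 0 0;0 0 0 -1.4 0 0 0;0 0 0 -1.8 0 0 0;0 0 0 -1.8 0 0 0'
python3 - <<'E'
from h import *
s=telemetry.get_state();print({k:np.round(s[k],4) for k in ['eef_pos','ee_rot','force','moment','width']})
f=grab_frame('scene');save(f,'s4.png',(310,180,430,300),5)
E
```

```text
t: 9.52
eef_pos: [0.5269, 0.2776, 0.1087]
ee_rot: [3.137, 0.002, -1.072]
force: [1.0, -0.2, -1.8]
width: 0.0238
{'eef_pos': array([0.5269, 0.2776, 0.1087]), 'ee_rot': array([ 3.1369e+00,  2.2000e-03, -1.0718e+00]), 'force': array([ 1.0427, -0.2328, -1.7883]), 'moment': array([-0.0964, -0.0315, -0.0456]), 'width': np.float64(0.0238)}
```

View pics/s4.png

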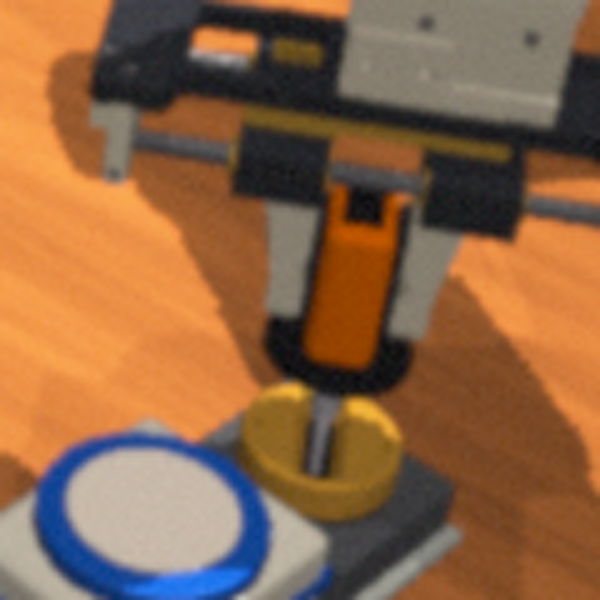

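Picture 9: the blade is down in the slot at (320,450), and there is no contact force. Now I turn clockwise.

```bash
python3 -m inch '0 0 0 0 0 0 -7;0 0 0 0 0 0 -15;0 0 0 0 0 0 -23;0 0 0 0 0 0 -31;0 0 0 0 0 0 -39;0 0 0 0 0 0 -47;0 0 0 0 0 0 -54;0 0 0 0 0 0 -60;0 0 0 0 0 0 -66;0 0 0 0 0 0 -70;0 0 0 0 0 0 -70'
python3 - <<'E'
from h import *
s=telemetry.get_state();print({k:np.round(s[k],4) for k in ['eef_pos','ee_rot','force','moment','width','q']})
E
```

```text
t: 10.95
eef_pos: [0.5266, 0.2763, 0.1091]
ee_rot: [3.138, -0.0, -2.293]
force: [-1.5, -5.2, 1.4]
width: 0.024
{'eef_pos': array([0.5266, 0.2763, 0.1091]), 'ee_rot': array([ 3.1379e+00, -2.0000e-04, -2.2929e+00]), 'force': array([-1.4943, -5.1522,  1.446 ]), 'moment': array([-2.4603,  0.3523,  0.2419]), 'width': np.float64(0.024), 'q': array([ 0.8091,  0.3296, -0.3194, -0.0046, -0.9221,  0.0424])}
```

```bash
python3 -m inch '0 0 .1 0 0 0 -6;0 0 .1 0 0 0 -12;0 0 .1 0 0 0 -15;0 0 .1 0 0 0 -15' 
python3 - <<'E'
from h import *
s=telemetry.get_state();print({k:np.round(s[k],4) for k in ['eef_pos','ee_rot','force','moment','width']})
E
python3 -m inch '0 0 0 0 0 0 -3;0 0 0 0 0 0 -5;0 0 0 0 0 0 -5' 
python3 - <<'E'
from h import *
s=telemetry.get_state();print({k:np.round(s[k],4) for k in ['eef_pos','ee_rot','force','moment','width']})
f=grab_frame('scene');save(f,'s5.png',(290,170,430,300),5)
E
```

```text
t: 11.45
eef_pos: [0.5263, 0.276, 0.1091]
ee_rot: [3.139, -0.002, -2.553]
force: [-0.4, -6.3, 0.2]
width: 0.024
{'eef_pos': array([0.5263, 0.276 , 0.1091]), 'ee_rot': array([ 3.1392e+00, -2.2000e-03, -2.5534e+00]), 'force': array([-0.3834, -6.309 ,  0.2417]), 'moment': array([-2.4061,  0.2269,  0.2012]), 'width': np.float64(0.024)}
t: 11.82
eef_pos: [0.5262, 0.2757, 0.1092]
ee_rot: [3.14, -0.003, -2.64]
force: [-1.1, -2.8, -1.2]
width: 0.0237
{'eef_pos': array([0.5262, 0.2757, 0.1092]), 'ee_rot': array([ 3.1396e+00, -2.7000e-03, -2.6397e+00]), 'force': array([-1.121 , -2.7845, -1.2268]), 'moment': array([-1.377 ,  0.1992,  0.2483]), 'width': np.float64(0.0237)}
```

View pics/s5.png

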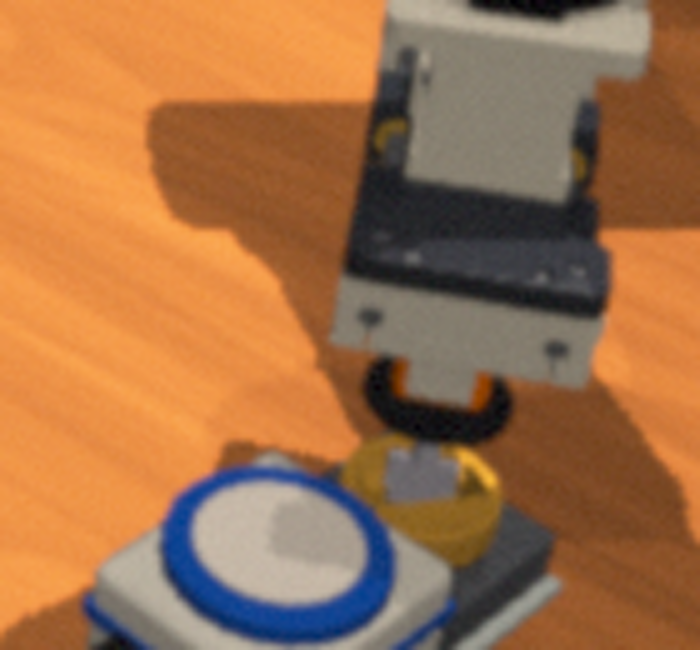

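Picture 10: the blade is in the slot and the stirrer is drawn close to the lock block. The moment is still about 0.25 N m, so I keep turning until it rises.

```bash
for i in 1 ; do python3 -m inch '0 0 0 0 0 0 -3;0 0 0 0 0 0 -5;0 0 0 0 0 0 -5'; python3 -c "
from h import *
s=telemetry.get_state();print(s['moment'].round(3) if hasattr(s['moment'],'round') else s['moment'])"; done
python3 -m inch '0 0 0 0 0 0 -2;0 0 0 0 0 0 -4;0 0 0 0 0 0 -4'; python3 -c "
from h import *
s=telemetry.get_state();print(s['moment'],s['width'])"
```

```text
t: 12.25
eef_pos: [0.526, 0.2755, 0.1091]
ee_rot: [3.14, -0.003, -2.726]
force: [-0.7, -3.9, 0.3]
width: 0.0237
[-1.362  0.428  0.298]
t: 12.62
eef_pos: [0.5258, 0.2756, 0.1091]
ee_rot: [3.14, -0.003, -2.796]
force: [-1.8, -2.3, 0.0]
width: 0.0237
[-1.1050583   0.87786512  0.5463109 ] 0.023743889738538533
```

```bash
python3 -m inch '0 0 0 0 0 0 -2;0 0 0 0 0 0 -4;0 0 0 0 0 0 -4'; python3 -c "
from h import *
s=telemetry.get_state();print(s['moment'],s['width'],s['force'])"
```

```text
t: 13.0
eef_pos: [0.5258, 0.2756, 0.1091]
ee_rot: [3.14, -0.003, -2.866]
force: [-2.0, -2.8, 0.5]
width: 0.0239
[-1.26919578  0.97234763  1.01799845] 0.02391869502115582 [-2.03208327 -2.78970638  0.5453596 ]
```

The stop is firmly reached at 1.0 N m. Now I ease back and lift out.

```bash
python3 -m inch '0 0 0 0 0 0 6;0 0 0 0 0 0 13;0 0 0 0 0 0 21;0 0 0 0 0 0 21;0 0 0 1 0 0 21;0 0 0 3 0 0 21;0 0 0 7 0 0 21;0 0 0 11 0 0 21;0 0 0 15 0 0 21;0 -3 -3 15.5 0 0 21;0 -5 -8 15.5 0 0 21;0 -5 -10 15.5 0 0 21'
python3 - <<'E'
from h import *
s=telemetry.get_state();print({k:np.round(s[k],4) for k in ['eef_pos','ee_rot','force','moment','width']})
f=grab_frame('scene');a=cv2.resize(f['pixels'][180:330,280:420],None,fx=2.8,fy=2.8,interpolation=2)
g=grab_frame('wrist')
b=cv2.resize(g['pixels'],(512,420))[:,:400]
cv2.imwrite('pics/m6.png',np.hstack([a,b])[:,:,::-1])
t=grab_frame('top');import pickle;pickle.dump((f,g,t),open('after.pkl','wb'))
E
```

```text
t: 14.5
eef_pos: [0.4747, 0.1739, 0.2657]
ee_rot: [3.139, -0.001, -2.502]
force: [-0.3, 0.6, -1.6]
width: 0.0239
{'eef_pos': array([0.4747, 0.1739, 0.2657]), 'ee_rot': array([ 3.1393e+00, -9.0000e-04, -2.5023e+00]), 'force': array([-0.2904,  0.5685, -1.552 ]), 'moment': array([ 0.1413, -0.1054,  0.0419]), 'width': np.float64(0.0239)}
```

View pics/m6.png

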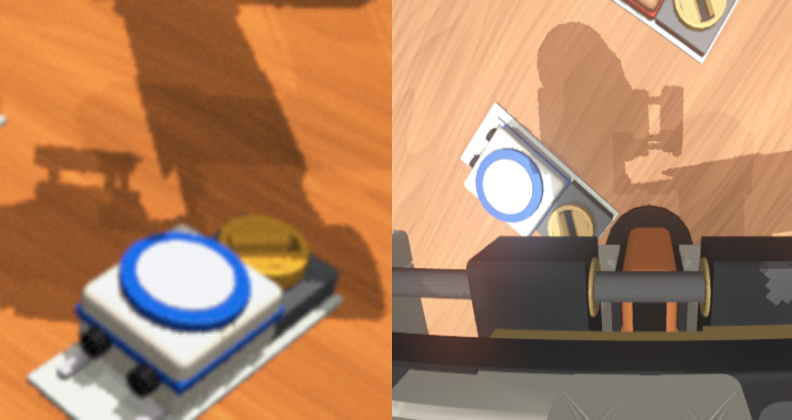

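Picture 11: the stirrer is now flush against the lock block in both views, and the driver is straight in the grip. I carry it back while checking the slot angle.

```bash
python3 - <<'E'
from h import *
import pickle
fs,g,f=pickle.load(open('after.pkl','rb'))
hsv=cv2.cvtColor(f['pixels'],cv2.COLOR_RGB2HSV)
x0,y0,x1,y1=75,170,125,218
m=np.zeros(hsv.shape[:2],np.uint8); s=hsv[y0:y1,x0:x1]
m[y0:y1,x0:x1]=(s[...,0]>18)&(s[...,0]<32)&(s[...,1]>140)&(s[...,2]>90)
c=max(cv2.findContours(m,0,1)[0],key=cv2.contourArea);h=cv2.convexHull(c)
inn=np.zeros_like(m);cv2.drawContours(inn,[h],-1,1,-1);inn=cv2.erode(inn,np.ones((3,3)))
v=np.argwhere((inn>0)&(m==0))[:,::-1].astype(float);W=np.array([onz(f,p,.046)[:2] for p in v]);u,sv,vt=np.linalg.svd(W-W.mean(0))
a=np.degrees(np.arctan(vt[0,1]/vt[0,0]));print(len(v),a,'cam',.6-np.radians(a+4.8),sv)
# wrist: slot ends picked in m6 right half
P=[onz(g,((u-392)*1.0,w*384/420),.048)[:2] for u,w in((565,210),(577,233))];d=P[0]-P[1];a=np.degrees(np.arctan(d[1]/d[0]));print('wrist slot',a,'cam',.6-np.radians(a+4.8))
E
python3 -m inch '0 0 -3 0 0 0 0;0 .5 -8 0 0 0 0;0 1 -14 0 0 0 0;0 1.5 -20 0 0 0 0;0 2 -26 0 0 0 0;0 2.5 -32 0 0 0 0;0 3 -38 0 0 0 0;0 3.5 -43 0 0 0 0;0 3.7 -47 0 0 0 0;0 3.7 -50 0 0 0 0;0 3.7 -51.2 0 0 0 0;0 3.7 -51.2 0 0 0 0'
python3 - <<'E'
from h import *
s=telemetry.get_state();print({k:np.round(s[k],4) for k in ['eef_pos','ee_rot','force','width']})
E
```

```text
t: 16.15
eef_pos: [0.5139, -0.337, 0.2644]
ee_rot: [3.139, -0.002, -2.504]
force: [1.2, -0.3, -1.8]
width: 0.0238
{'eef_pos': array([ 0.5139, -0.337 ,  0.2644]), 'ee_rot': array([ 3.1388e+00, -1.7000e-03, -2.5039e+00]), 'force': array([ 1.2111, -0.2983, -1.7546]), 'width': np.float64(0.0238)}<stdin>:10: RuntimeWarning: Mean of empty slice.
  ret = ret.dtype.type(ret / rcount)
Traceback (most recent call last):
numpy.linalg.LinAlgError: 1-dimensional array given. Array must be at least two-dimensional
```

```bash
python3 -m inch '0 -.2 -.05 -3 0 0 0;0 -.2 -.05 -7 0 0 0;0 -.2 -.05 -10 0 0 0;0 -.2 -.05 -11 0 0 0;0 -.2 -.05 -11 0 0 0'
python3 - <<'E'
from h import *
import pickle
s=telemetry.get_state();print({k:np.round(s[k],4) for k in ['eef_pos','force']})
g=pickle.load(open('after.pkl','rb'))[1]
P=[onz(g,((u-392)*1.0,w*384/420),.048)[:2] for u,w in((565,210),(577,233))];d=P[0]-P[1];a=np.degrees(np.arctan(d[1]/d[0]));print('wrist slot',a,'cam',.6-np.radians(a+4.8))
f=grab_frame('top')
hsv=cv2.cvtColor(f['pixels'],cv2.COLOR_RGB2HSV)
x0,y0,x1,y1=75,170,125,218
m=np.zeros(hsv.shape[:2],np.uint8); q=hsv[y0:y1,x0:x1]
m[y0:y1,x0:x1]=(q[...,0]>18)&(q[...,0]<32)&(q[...,1]>140)&(q[...,2]>90)
c=max(cv2.findContours(m,0,1)[0],key=cv2.contourArea);h=cv2.convexHull(c)
inn=np.zeros_like(m);cv2.drawContours(inn,[h],-1,1,-1);inn=cv2.erode(inn,np.ones((3,3)))
v=np.argwhere((inn>0)&(m==0))[:,::-1].astype(float)
if len(v)>20:
    W=np.array([onz(f,p,.046)[:2] for p in v]);u,sv,vt=np.linalg.svd(W-W.mean(0))
    a=np.degrees(np.arctan(vt[0,1]/vt[0,0]));print(len(v),a,'cam',.6-np.radians(a+4.8),sv)
# stand corners & tip in scene
f=grab_frame('scene')
for n in ['driver','rack']:
    for r in pinpoint('scene',n)[:1]: print(n,r['p'],r['location'])
print(proj(f,[s['eef_pos']-[0,0,.0713],[.5115,-.338,0],[.5115,-.338,.07]]))
save(f,'s7.png',(130,70,240,190),5)
E
```

```text
t: 16.77
eef_pos: [0.5123, -0.3369, 0.1547]
ee_rot: [3.139, -0.002, -2.503]
force: [0.8, 0.0, -1.2]
width: 0.0241
{'eef_pos': array([ 0.5123, -0.3369,  0.1547]), 'force': array([ 0.7644,  0.029 , -1.2182])}
wrist slot -27.50627411248837 cam 0.9962992441232753
74 -42.23145326110473 cam 1.2533021032126463 [0.10988066 0.02082694]
driver 0.84 [182.5, 140.0]
rack 0.65 [183.9, 169.7]
[[181.54419843 142.56427386]
 [184.13013207 169.10014848]
 [181.97669745 146.76679685]]
```

View pics/s7.png

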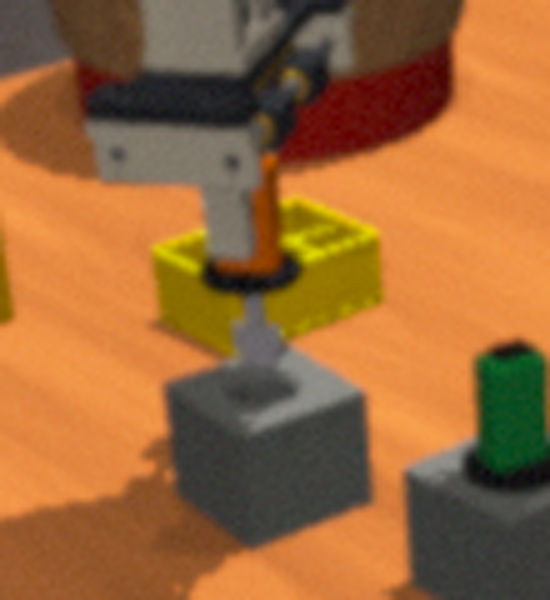

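Picture 12 (last): the blade tip at (258,362) is just above the hole at (263,388), as projected. Top camera: slot at −42.2°, so cam ≈ 1.25. Now I lower the driver in.

```bash
python3 -m inch '0 0 -.05 -.8 0 0 0;0 0 -.05 -1.6 0 0 0;0 0 -.05 -2.4 0 0 0;0 0 -.05 -3.2 0 0 0;0 0 -.05 -3.2 0 0 0'; python3 -c "
from h import *
s=telemetry.get_state();print(s['moment'],s['eef_pos'])"
```

```text
t: 17.6
eef_pos: [0.5122, -0.3379, 0.1229]
ee_rot: [3.139, -0.001, -2.504]
force: [1.0, 0.5, -2.9]
width: 0.0239
[ 0.02996191 -0.04312336  0.00754722] [ 0.51219093 -0.33794605  0.12287599]
```

Tip is 18 mm into the hole and free.

```bash
python3 -m inch '0 0 0 -.8 0 0 0;0 0 0 -1.6 0 0 0;0 0 0 -2.4 0 0 0;0 0 0 -3 0 0 0;0 0 0 -3.3 0 0 0;0 0 0 -3.3 0 0 0'; python3 -c "
from h import *
s=telemetry.get_state();print(s['moment'],s['eef_pos'])"
```

```text
t: 18.35
eef_pos: [0.5123, -0.338, 0.0899]
ee_rot: [3.139, -0.001, -2.504]
force: [0.2, 0.7, -2.4]
width: 0.0237
[ 0.07095496  0.00177239 -0.01003344] [ 0.51226268 -0.33797539  0.08985378]
```

```bash
python3 -m inch '0 0 0 -.1 0 0 0;0 0 0 -.1 0 0 0;.6 0 0 -.1 0 0 0;.6 0 0 -.1 0 0 0;.7 0 0 -.1 0 0 0;.7 0 0 -.1 0 0 0;.7 0 0 -.1 0 0 0;.7 0 0 -.1 0 0 0'; python3 -m inch '.7 0 0 1 0 0 0;.7 0 0 3 0 0 0;.7 0 0 7 0 0 0;.7 0 0 12 0 0 0;.7 0 0 16 0 0 0;.7 -3 0 16 0 0 0;.7 -5 0 16 0 0 0;.7 -5 0 16 0 0 0'
python3 - <<'E'
from h import *
s=telemetry.get_state();print({k:np.round(s[k],4) for k in ['eef_pos','force','width']})
f=grab_frame('scene')
for n,z in [('driver',.018),('rack',0)]:
    for r in pinpoint('scene',n)[:1]: print(n,r['p'],r['location'],onz(f,r['location'],z))
hsv=cv2.cvtColor(f['pixels'],cv2.COLOR_RGB2HSV)
# compare scene patch with handle: orange saturated pixels vs projected guard/handle
a=np.linspace(0,6.283,40)
print('pred handle top/bottom',proj(f,[[.512,-.338,.135],[.512,-.338,.075],[.512,-.338,.0725]]))
for r in regions_of('scene','driver')[:2]: print('reg',r['p'],r['bbox'],'(start 173.6,120,196.1,151)')
t=grab_frame('top');hs=cv2.cvtColor(t['pixels'],cv2.COLOR_RGB2HSV)
for r in regions_of('top','driver')[:1]: print('top',r['p'],r['bbox'],'(start 364.6,182.8,394.3,203.5)')
x0,y0,x1,y1=75,170,125,218
m=np.zeros(hs.shape[:2],np.uint8); q=hs[y0:y1,x0:x1]
m[y0:y1,x0:x1]=(q[...,0]>18)&(q[...,0]<32)&(q[...,1]>140)&(q[...,2]>90)
c=max(cv2.findContours(m,0,1)[0],key=cv2.contourArea);h=cv2.convexHull(c)
inn=np.zeros_like(m);cv2.drawContours(inn,[h],-1,1,-1);inn=cv2.erode(inn,np.ones((3,3)))
v=np.argwhere((inn>0)&(m==0))[:,::-1].astype(float)
W=np.array([onz(t,p,.046)[:2] for p in v]);u,sv,vt=np.linalg.svd(W-W.mean(0))
aa=np.degrees(np.arctan(vt[0,1]/vt[0,0]));print(len(v),aa,'cam',.6-np.radians(aa+4.8))
E
```

```text
t: 19.35
eef_pos: [0.5123, -0.338, 0.0888]
ee_rot: [3.139, -0.001, -2.504]
force: [-0.5, -0.8, 0.1]
width: 0.0611
t: 20.35
eef_pos: [0.4608, -0.338, 0.2493]
ee_rot: [3.14, -0.001, -2.504]
force: [-0.3, -0.2, 0.2]
width: 0.061
{'eef_pos': array([ 0.4608, -0.338 ,  0.2493]), 'force': array([-0.3247, -0.1947,  0.2218]), 'width': np.float64(0.061)}
driver 0.59 [182.5, 161.5] [ 0.50678414 -0.3493159   0.018     ]
rack 0.97 [184.5, 169.9] [ 0.51347026 -0.33367917  0.        ]
pred handle top/bottom [[179.70034654 124.77328567]
 [181.66901481 145.17585923]
 [181.74876718 146.00181297]]
reg 0.66 [173.9, 121.2, 192.5, 150.5] (start 173.6,120,196.1,151)
70 -41.95430882208304 cam 1.2484650202481253
```

```bash
python3 -c "
from station import arm,telemetry
s=telemetry.get_state();print(s['t'],max(abs(x) for x in s['qd']));print(arm.job_done())"
```

```text
20.65 0.002802472779243328
the job is handed in; nothing more can be done
None
```

The blue stirrer's cam disc is turned fully clockwise to its stop, the gap is closed, and the orange driver is back upright in its own stand and released. I handed the job in at about 20.7 s, with the arm at rest and touching nothing.

- **Disc:** I turned it until the moment rose from about 0.25 to 1.0 N m at the stop. Afterwards the top camera showed the slot at −42°, which puts the cam at 1.25 rad, and it was the same in two pictures.
- **Stirrer:** The scene and wrist pictures show it flush against its lock block.
- **Driver:** It went back into the stand with only a few newtons on the wrist. After release the scene network's box for it nearly matches the one at the start (174,121–193,151 against 174,120–196,151).

**Checks that disagreed or failed:**
- A rough slot angle I picked by hand from one wrist picture gave a cam of only about 1.0 rad. I trusted the top camera and the stop moment over it.
- The network did not find the driver in the last top picture.
- I had no viewer pictures left, so the released driver was checked only by these numbers, not by eye.

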